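Refit the lever of the gas cock and shut it

ROBOT

A 7-joint arm with a two-finger parallel gripper is mounted at the origin on a cart in front of the work surface, level with it; the furniture and walls round the work are solid. World frame = base frame: x ahead of the robot, y to its left, z up, the work surface at z = 0. Lengths are in m, angles in rad, forces in N, time in s.
With the tool pointing down it reaches from about 0.425 to 1.025 m from the base axis. Payload 9.4 kg.
Tool frame: the origin (TCP) lies between the finger pads; the fingertips stand 17 mm ahead of it and the grasp point (between the pads) lies 2 mm behind it; z points along the fingers, y is the line along which they close (so a half turn about z gives the same grasp; the last joint's range is limited). The gripper opens to 93 mm and grips with 3 to 60 N. Pads are 15 mm wide; open, the fingers measure 128 mm over their backs; the gripper's body (75 mm by 188 mm) begins 65 mm behind the grasp point.
Start: joints at [1.157, 0.599, -0.003, 1.599, 0.002, 0.943, -0.08], TCP at [0.24, -0.684, 0.236] pointing down, gripper open.
Joint ranges: [-2.57, 2.57], [-0.35, 1.97], [-1.29, 1.29], [0.11, 2.56], [-1.05, 4.19], [0.11, 1.86], [-2.63, 2.63]. Speed limits (rad/s): [2.22, 2.22, 3.01, 3.01, 3.14, 3.14, 3.14].

INTERFACE

Orientations are given as a unit quaternion [x, y, z, w].
In Python, from plant import * gives the robot as it stands. Calls block until the motion is done:
- reach(position, orientation): joint-space move of the TCP to a pose.
- line_to(position, max_speed=0.15, attitude=None, threshold=None): straight line of the TCP; attitude=None keeps the orientation; max_speed is the mean speed in m/s. With threshold (N) it stops when the force on the tool has changed by that much, and returns True; else False.
- goto_joints(angles): joint-space move.
- ungrasp() and grab(strength=None): open the fingers fully, or close them until they stop; strength is the grip in N (None keeps the last).
- wait(seconds).
- inverse_kinematics(position, orientation): joint angles nearest the present ones, or None.
- read_camera(name): name is "scene" or "side" or "wrist"; returns the picture (384x512x3 uint8, red, green, blue); there is no depth.
- camera_model(name): a dict with "fx", "fy", "cx", "cy" (pixels), "D" ([k1, k2, p1, p2, k3] as OpenCV has them; the pictures are not rectified), "rvec" (rotation vector, rad) and "tvec" (3), from world to camera coordinates, as OpenCV has them; the wrist camera has in their place "tool_from_camera" (4x4, takes a point from camera to tool coordinates, whose origin is the TCP and whose axes are the flange's). Camera axes: x right, y down, z forward; pixel columns grow to the right and rows downward; lengths in m; the calibration is good to about 2 mm. A picture is of the moment at which its call begins: read the wrist's pose just before it. camera_model takes no time and is no camera call.
A pose or a line that the arm cannot do raises Unreachable and nothing moves.
- close_job(): hands the job in; it is judged then, once.
Trained networks look in the newest picture that a camera, given by its name, has taken for a name from the list of things; names that differ only in an ending like _2 or _b are one class to them, and where a whole thing is asked for, a point or a joint stands for the part that bears it (a point fixed in the world has none). Each returns a list of dicts, best first, with "conf" (0 to 1); they miss things now and then, are a little off and sometimes report something else, mostly with a low value. They report only what shows in the picture. A call takes as long as a camera call.
- outline_of(camera, thing): "pixels" (384x512 bool, what is visible of it) and "centre" ([column, row] in pixels, amid what is visible of it).
Readings, each from a call of its own:
- current_time(): time.
- current_joint_pos(): joint angles.
- current_joint_vel(): joint speeds.
- current_joint_torque(): joint torques, N m.
- current_tcp_pos(): TCP position.
- current_orientation(): TCP orientation.
- current_force(): force on the tool from outside, world axes, zero at the start.
- current_wrist_torque(): the same for the moment, N m.
- current_opening(): finger opening in m.
- current_grasp_force(): force on a finger pad.
Only numpy, scipy, OpenCV 4.12 (cv2) and the standard library are available. Lean on these libraries where they do the work, as an engineer would, in place of code of your own. Each camera call takes 0.05 s, during which the arm holds its last target. There are 200 camera calls.

TASK

Put the loose lever back on the square shaft of the gas cock, fully down on the round plate and pointing the same way as the red pointer. Then turn the lever clockwise, seen from above, all the way to the stop so that the gas is shut off, and leave it seated there. Leave the salt shaker, the small steel bowl and the matchbox where they are.

Things in the scene. Friction and masses are not known exactly. Their poses are not given: they have to be found in the camera images.
- lever: Loose lever handle lying right way up on the worktop, 163 mm long, 0.16 kg: a square steel hub (40 x 40 mm, 34 mm tall) with a square through bore 22 mm wide, its sides parallel to the hub's, and a red arm that ends in a round red knob. Origin: bore axis at the hub's underside. x: along the arm from hub to knob; z: up.
- lever_end (a point): On the axis of the lever's knob (26 mm across, 32 mm tall, underside level with the hub's), 130 mm along x from the lever's origin, at underside height. The arm between hub and knob: middle 22 mm above the underside; red sleeve 20 mm wide and 12 mm thick, beside the hub bare steel 16 mm wide and 7 mm thick.
- gas_cock: Brass shut-off cock in a copper gas pipe fixed to the worktop (place and heading vary). The pipe, 18 mm thick, lies along x, axis 26 mm above the worktop, and bends down into the worktop 75 mm before and behind the cock; only the shaft and its plate are higher than 56 mm. Origin: on the worktop under the shaft axis; z: up.
- shaft_foot (a point): Centre of the top (60 mm above the worktop) of the cock's round steel plate, 60 mm across, from which the square shaft rises: 20 mm wide, straight for 21 mm, then tapering to 12 mm wide at 30 mm. x along the red pointer and square to a shaft face, z up; turns with the shaft. Lever home: its origin here, its x along this x (play about 0.1 rad either way).
- pointer_line (a point): Point 130 mm from the shaft axis along the red pointer; the lever's knob belongs over it. The pointer is a red tongue on the plate that ends 47 mm from the axis and turns with plate and shaft.
- stem (a joint): Angle of shaft and pointer (rad): 0 open, pointer along the cock's x (along the pipe); grows clockwise seen from above to a hard stop at 1.571, shut, pointer along the cock's -y (across the pipe). Springless but stiff: 0.12 N m turns it, some 1 to 2 N on the arm; it stays where it is left.
- salt_shaker: Bystander: clear salt shaker with a grey cap, 44 mm across, 90 mm tall; origin at the centre of its underside.
- bowl: Bystander: small steel bowl (katori), 72 mm across, 27 mm tall; origin at the centre of its underside.
- matchbox: Bystander: red matchbox, 37 x 60 x 16 mm; origin at the centre of its underside.

How it is judged:
On the way:
1. the lever is fully down on the shaft, pointing as the red pointer does, before the cock is turned far (stem still under 1.0 rad) (z of lever in the frame of shaft_foot between -0.004 and 0.004 m and horizontal distance between lever and shaft_foot below 0.005 m and angle between lever's own z axis and vertical below 0.09 rad and horizontal distance between lever_end and pointer_line below 0.03 m and value of joint stem below 1 rad), for 0.2 s.
At the end, for the whole second after the job is handed in: The cock is shut (stem within about 5 degrees of its stop), and the lever is at rest, home on the shaft: underside within 4 mm of the plate, bore axis within 5 mm of the shaft axis, within 5 degrees of level, its knob within 30 mm of the pointer's line point, i.e. pointing as the pointer does (z of lever in the frame of shaft_foot between -0.004 and 0.004 m and horizontal distance between lever and shaft_foot below 0.005 m and angle between lever's own z axis and vertical below 0.09 rad and horizontal distance between lever_end and pointer_line below 0.03 m and value of joint stem above 1.48 rad and linear speed of lever below 0.02 m/s); the robot touches nothing.
It fails at once if the salt shaker is pushed more than 30 mm from its place (distance of salt_shaker from where it was at the start of the episode above 0.03 m).
It fails at once if the steel bowl is pushed more than 30 mm from its place (distance of bowl from where it was at the start of the episode above 0.03 m).
It fails at once if the matchbox is pushed more than 30 mm from its place (distance of matchbox from where it was at the start of the episode above 0.03 m).
It also fails if it takes over 61 s, if anything falls off the work surface, if the arm or the gripper's body presses on something with over 40 N, if the wrist force passes 120 N, or if a joint passes its speed limit or range.

## Working session

There is one attempt and no reset: what is moved stays moved. The work goes in short steps, each a Python script; the robot and the scene stay as the last script left them, time stands still between calls to the robot, and variables do not carry over. Pictures are saved under pics/ and viewed, at most 10 in all, crops included, and the job is handed in when it is done.

```bash
mkdir -p pics; ls; cat > h.py <<'E'
from plant import *
import numpy as np, cv2
from scipy.spatial.transform import Rotation as R
def save(n,name):
    im=read_camera(n); cv2.imwrite('pics/'+name,cv2.cvtColor(im,cv2.COLOR_RGB2BGR)); return im
def cam(n):
    m=camera_model(n); K=np.array([[m['fx'],0,m['cx']],[0,m['fy'],m['cy']],[0,0,1.]]); D=np.array(m['D'],float)
    if n=='wrist':
        T=np.eye(4);T[:3,:3]=R.from_quat(current_orientation()).as_matrix();T[:3,3]=current_tcp_pos()
        W=T@np.array(m['tool_from_camera'])
    else:
        Rm=cv2.Rodrigues(np.array(m['rvec'],float))[0]; W=np.eye(4);W[:3,:3]=Rm.T;W[:3,3]=-Rm.T@np.array(m['tvec'],float).ravel()
    return K,D,W
def ray(c,px,z):
    K,D,W=c
    u=cv2.undistortPoints(np.array(px,float).reshape(-1,1,2),K,D).reshape(-1,2)
    d=np.c_[u,np.ones(len(u))]@W[:3,:3].T; o=W[:3,3]
    return o+d*((z-o[2])/d[:,2])[:,None]
def proj(c,P):
    K,D,W=c; Rm=W[:3,:3].T
    return cv2.projectPoints(np.array(P,float).reshape(-1,3),cv2.Rodrigues(Rm)[0],-Rm@W[:3,3],K,D)[0].reshape(-1,2)
def down(yaw): # tool z down, tool y at angle yaw in world
    y=np.array([np.cos(yaw),np.sin(yaw),0]);z=np.array([0,0,-1.]);x=np.cross(y,z)
    return R.from_matrix(np.c_[x,y,z]).as_quat()
E
python3 - <<'E'
from h import *
a=[save(n,n+'0.png') for n in('scene','side','wrist')]
print(current_tcp_pos(),R.from_quat(current_orientation()).as_matrix().round(2))
for n in('scene','side','wrist'):
    c=cam(n);print(n,c[2][:3,3].round(3))
    for t,z in(('lever',.02),('lever_end',.02),('gas_cock',.03),('shaft_foot',.06),('salt_shaker',.04),('bowl',.01),('matchbox',.01)):
        for r in outline_of(n,t)[:2]: print(t,round(r['conf'],2),np.round(r['centre']),r['pixels'].sum(),ray(c,r['centre'],z).round(3))
cv2.imwrite('pics/all0.png',cv2.cvtColor(np.vstack([a[0],a[1]])[:, :],cv2.COLOR_RGB2BGR))
E
```

```text
pics
[ 0.23951856 -0.68394742  0.23498451] [[ 0.94  0.33 -0.  ]
 [ 0.33 -0.94  0.  ]
 [-0.   -0.   -1.  ]]
scene [0.159 0.451 0.996]
lever 0.88 [308. 163.] 337 [[ 0.477 -0.424  0.02 ]]
lever_end 0.62 [312. 164.] 349 [[ 0.463 -0.425  0.02 ]]
lever_end 0.28 [252. 186.] 222 [[ 0.588 -0.241  0.02 ]]
gas_cock 0.59 [254. 192.] 741 [[ 0.566 -0.216  0.03 ]]
shaft_foot 0.54 [252. 186.] 260 [[ 0.57  -0.216  0.06 ]]
salt_shaker 0.88 [255. 257.] 322 [[ 0.441 -0.014  0.04 ]]
salt_shaker 0.61 [253. 186.] 215 [[ 0.575 -0.231  0.04 ]]
bowl 0.55 [250. 146.] 233 [[ 0.693 -0.402  0.01 ]]
matchbox 0.56 [226. 306.] 332 [[0.439 0.133 0.01 ]]
side [ 0.394 -1.104  0.625]
lever 0.86 [231. 270.] 1013 [[ 0.469 -0.446  0.02 ]]
lever_end 0.62 [232. 272.] 900 [[ 0.47  -0.452  0.02 ]]
gas_cock 0.69 [252. 210.] 1102 [[ 0.558 -0.235  0.03 ]]
shaft_foot 0.67 [252. 192.] 302 [[ 0.564 -0.197  0.06 ]]
salt_shaker 0.55 [202. 174.] 376 [[ 0.439 -0.031  0.04 ]]
matchbox 0.42 [195. 158.] 50 [[0.426 0.146 0.01 ]]
wrist [ 0.318 -0.656  0.384]
```

View pics/scene0.png

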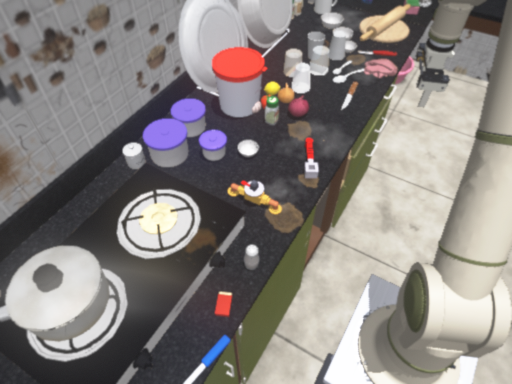

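View pics/side0.png

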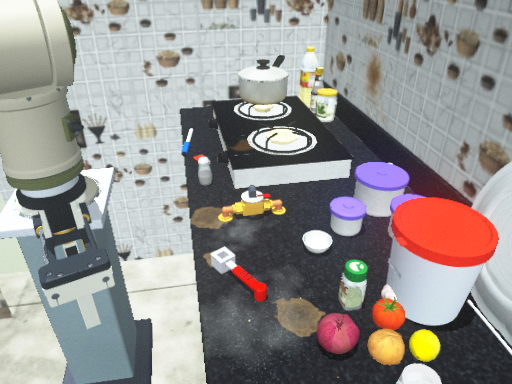

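The scene view shows the lever with its hub at (312,170) and knob at (309,143), and the cock at (254,190) with its red pointer at (241,182). In the side view the hub is at (222,260), the knob at (261,291) and the pointer tip at (267,197). Next I'll look at both with the wrist camera.

```bash
python3 - <<'E'
from h import *
c=cam('side');s=cam('scene')
print(ray(c,[[222,257],[261,290]],.032), ray(s,[[312,168],[309,143]],.032))
print('pipe',ray(c,[[225,217],[280,210]],.026),ray(s,[[233,188],[276,209]],.026),'ptr',ray(c,[[253,197],[267,197]],.06),ray(s,[[253,188],[241,182]],.06))
print(camera_model('wrist')['tool_from_camera'])
# camera offset in tool frame; place cam above the point between
def look(x,y,z,yaw):
    q=down(yaw); reach([x,y,z],q)
look(.43,-.40,.3,np.pi/2)   # tool x = ?
print(R.from_quat(current_orientation()).as_matrix().round(2),cam('wrist')[2][:3,3])
save('wrist','w1.png')
E
```

```text
[[ 0.45350634 -0.41345621  0.032     ]
 [ 0.51905447 -0.53039121  0.032     ]] [[ 0.45238515 -0.40044201  0.032     ]
 [ 0.51242103 -0.501485    0.032     ]]
pipe [[ 0.48146104 -0.24977889  0.026     ]
 [ 0.63094418 -0.24550555  0.026     ]] [[ 0.63267695 -0.20019418  0.026     ]
 [ 0.47499826 -0.19721334  0.026     ]] ptr [[ 0.56194206 -0.22020678  0.06      ]
 [ 0.59862256 -0.22737671  0.06      ]] [[ 0.56327633 -0.2086526   0.06      ]
 [ 0.60779565 -0.21037564  0.06      ]]
[[-3.33270111e-04 -9.53938484e-01 -3.00002095e-01  8.33151619e-02]
 [ 9.99999941e-01 -3.43945749e-04 -1.72232299e-05 -5.48177526e-04]
 [-8.67545436e-05 -3.00002083e-01  9.53938542e-01 -1.48344860e-01]
 [ 0.00000000e+00  0.00000000e+00  0.00000000e+00  1.00000000e+00]]
[[-1.  0. -0.]
 [ 0.  1.  0.]
 [ 0.  0. -1.]] [ 0.34477349 -0.40020115  0.4481457 ]
```

View pics/w1.png

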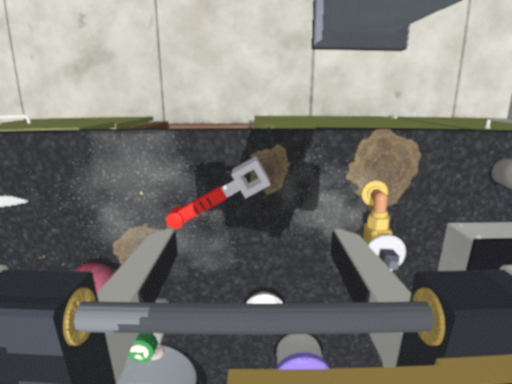

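The wrist view shows the lever hub at (250,176), its knob at (176,218), and the shaft at about (387,250). I'll take closer views of each.

```bash
python3 - <<'E'
from h import *
c=cam('wrist'); p=ray(c,[[250,176],[176,218]],.033); print(p); a=p[1]-p[0]; psi=np.arctan2(a[1],a[0]); print('psi',psi,np.linalg.norm(a))
sh=ray(c,[[387,250]],.075)[0]; print('shaft',sh)
for t in(psi,0,-1.57):
    print(t,inverse_kinematics([.56,-.215,.1],down(t+np.pi/2)))
reach([.56-.05,-.215,.2],down(np.pi/2)); a=save('wrist','w2.png');np.save('c2.npy',np.array(cam('wrist'),dtype=object))
u=np.r_[np.cos(psi),np.sin(psi)]
reach(np.r_[p[0][:2]-.04*u,.13],down(psi+np.pi/2)); b=save('wrist','w3.png');np.save('c3.npy',np.array(cam('wrist'),dtype=object))
for r in outline_of('wrist','lever')[:2]: print(r['conf'],r['centre'])
print(current_time())
def crop(im,n,x0,y0,w,h,f): cv2.imwrite(n,cv2.resize(cv2.cvtColor(im[y0:y0+h,x0:x0+w],cv2.COLOR_RGB2BGR),None,fx=f,fy=f,interpolation=cv2.INTER_CUBIC))
crop(a,'pics/w2c.png',120,60,256,192,3); crop(b,'pics/w3c.png',120,80,256,192,3)
E
```

```text
[[ 0.45099256 -0.40549823  0.033     ]
 [ 0.51413736 -0.51447631  0.033     ]]
psi -1.0456417057079042 0.12595033781418455
shaft [ 0.54555578 -0.21681448  0.075     ]
-1.0456417057079042 [ 0.53564152  0.65463289 -0.39372799  1.9825356   0.43554697  0.58672365
  0.37275615]
0 [ 0.68272695  0.70185148 -0.6246286   1.97294025  0.64894873  0.67480345
  1.21553841]
-1.57 [ 0.45363193  0.63917254 -0.26991291  1.98801121  0.30755774  0.55321742
 -0.02802648]
0.87 [255.2, 252.8]
4.7417
```

View pics/w2c.png

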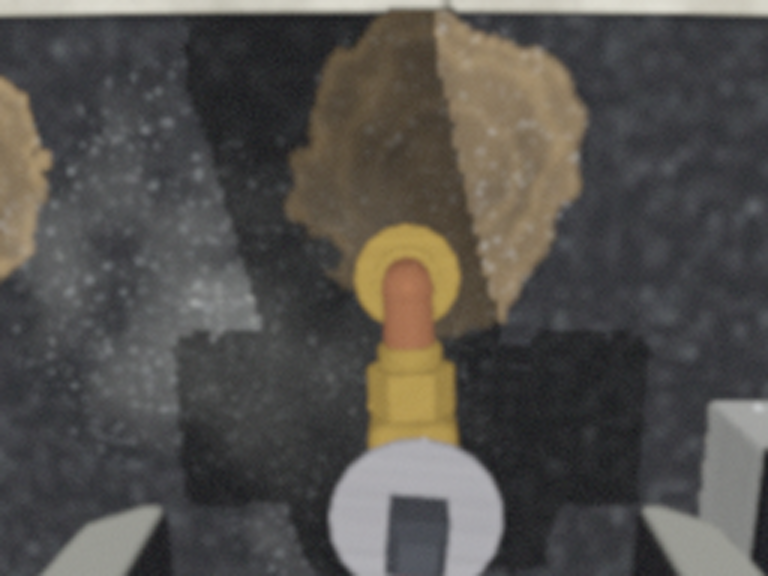

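View pics/w3c.png

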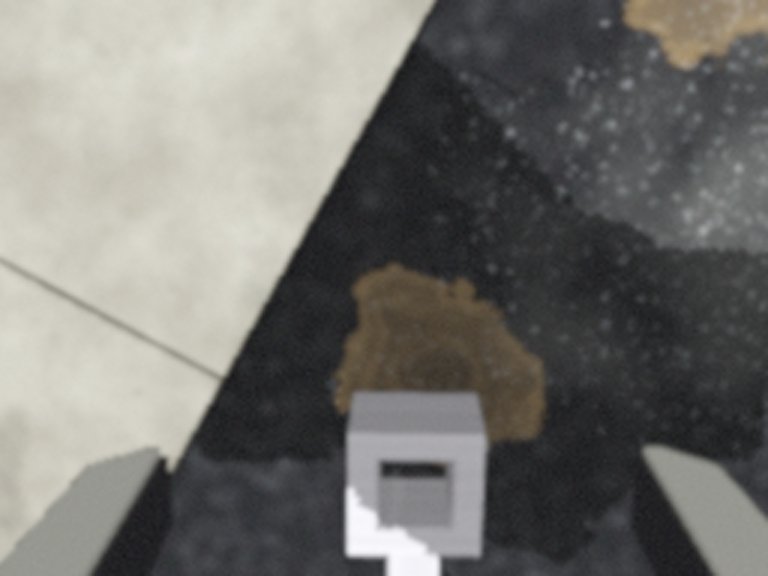

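The close view of the cock shows the round plate centred near (417,522) in the crop, with the shaft foot edge at (390,497)–(448,500). The lever close-up shows hub top corners (346,431), (486,434), (482,556) and (345,555). The pointer is out of frame, so I need one more view of it.

```bash
python3 - <<'E'
from h import *
c=np.load('c3.npy',allow_pickle=True)
f=lambda L,o:np.array(L)/3+o
h=ray(c,f([(346,431),(486,434),(482,556),(345,555)],[120,80]),.034)
b=ray(c,f([(378,460),(453,461),(452,527),(378,525)],[120,80]),.034)
print('hub',h.mean(0),np.linalg.norm(np.diff(h,axis=0),axis=1),'bore',b.mean(0),np.linalg.norm(np.diff(b,axis=0),axis=1))
d=h[1]-h[0];d2=h[2]-h[3];print('psi from edges',[np.arctan2(v[1],v[0])+np.pi/2 for v in(d,d2)],[np.arctan2(v[1],v[0]) for v in (h[3]-h[0],h[2]-h[1])])
c=np.load('c2.npy',allow_pickle=True)
q=ray(c,f([(330,518),(505,518),(420,438),(390,497),(448,501)],[120,60]),.06);print('plate',q)
reach([.56,-.215,.2],down(np.pi/2)); a=save('wrist','w4.png');np.save('c4.npy',np.array(cam('wrist'),dtype=object))
cv2.imwrite('pics/w4c.png',cv2.resize(cv2.cvtColor(a[60:300,120:376],cv2.COLOR_RGB2BGR),None,fx=2.5,fy=2.5,interpolation=cv2.INTER_CUBIC))
E
```

```text
hub [ 0.45644184 -0.40421536  0.034     ] [0.04060087 0.04032715 0.04165259] bore [ 0.45625485 -0.40361185  0.034     ] [0.02196851 0.0217786  0.02224144]
psi from edges [np.float64(2.075502657598137), np.float64(2.0899489345593096)] [np.float64(-1.0684092834450232), np.float64(-1.0424691288033683)]
plate [[ 0.55941226 -0.24127324  0.06      ]
 [ 0.55956355 -0.18095881  0.06      ]
 [ 0.53015453 -0.21037202  0.06      ]
 [ 0.55157869 -0.22054458  0.06      ]
 [ 0.5531168  -0.2007      0.06      ]]
```

View pics/w4c.png

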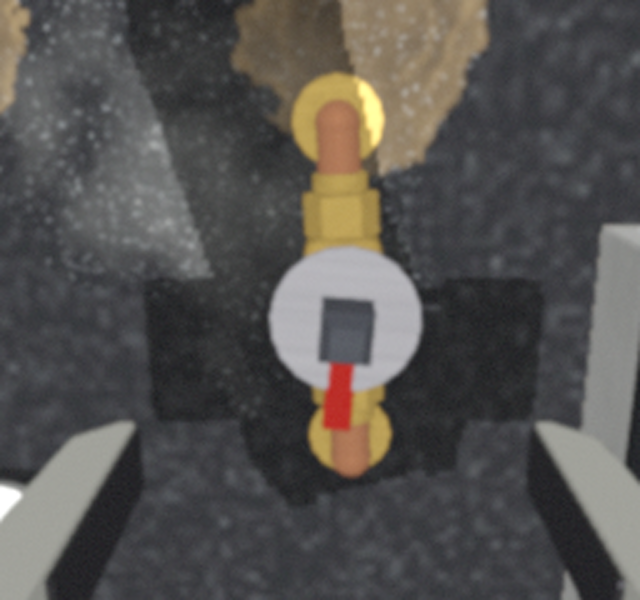

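The view shows the plate centred at about (345.5,319) and the shaft foot edge at (323,298)–(374,301). The pointer runs from (342,366) to (337,429), so the stem is already slightly clockwise of the pipe. Now I'll compute the poses and grasp.

```bash
python3 - <<'E'
from h import *
c=np.load('c4.npy',allow_pickle=True)
f=lambda L:np.array(L)/2.5+[120,60]
q=ray(c,f([(269,319),(422,319),(345,246),(345,392)]),.06); print(q)
ctr=np.array([(q[2]+q[3])[0]/2,(q[0]+q[1])[1]/2]); print('ctr',ctr)
p=ray(c,f([(341.5,366),(337,429)]),.06);print(p)
v=p[1,:2]-ctr;w=p[1]-p[0];print('ptr angle',np.arctan2(v[1],v[0]),np.arctan2(w[1],w[0]),np.linalg.norm(v))
e=ray(c,f([(323,298),(374,301)]),.06);d=e[1]-e[0];print('edge',e,np.arctan2(d[1],d[0])-np.pi/2)
pp=ray(c,f([(339,165),(350,460)]),.035);d=pp[1]-pp[0];print('pipe',np.arctan2(d[1],d[0]))
# grasp
psi=-1.055; xy=np.array([.4563,-.4039]); Q=down(psi+np.pi/2)
reach(np.r_[xy,.10],Q)
# grasp point (2 mm behind TCP) at z=.024 -> TCP .022
line_to(np.r_[xy,.0225],.12,threshold=8)
grab(20); print(current_opening(),current_grasp_force(),current_tcp_pos(),current_force())
line_to(np.r_[xy,.17],.15)
print(current_opening(),current_grasp_force(),current_tcp_pos(),current_force(),current_wrist_torque(),current_time())
a=save('wrist','w5.png');np.save('c5.npy',np.array(cam('wrist'),dtype=object))
cv2.imwrite('pics/w5c.png',cv2.resize(cv2.cvtColor(a[120:280,150:362],cv2.COLOR_RGB2BGR),None,fx=3,fy=3,interpolation=cv2.INTER_CUBIC))
E
```

```text
[[ 0.55910586 -0.24176951  0.06      ]
 [ 0.5593106  -0.18169149  0.06      ]
 [ 0.53018195 -0.21194737  0.06      ]
 [ 0.59000004 -0.21191065  0.06      ]]
ctr [ 0.56009099 -0.2117305 ]
[[ 0.57881102 -0.21331933  0.06      ]
 [ 0.60635174 -0.21518726  0.06      ]]
ptr angle -0.07458493553061729 -0.06772083784882482 0.046389722787938605
edge [[ 0.55066048 -0.22049826  0.06      ]
 [ 0.55193593 -0.20063562  0.06      ]] -0.06412546604911307
pipe 0.03625251913356154
0.03990641963386117 19.989314675331116 [ 0.45625633 -0.40392181  0.02249135] [-0.4633309  -0.27700795 -0.13456444]
0.03977002071947076 19.987099170684814 [ 0.45579535 -0.40364738  0.1691653 ] [ 0.31564973  0.12859575 -1.6630991 ] [ 0.06034055 -0.11204727 -0.04444677] 9.4
```

View pics/w5c.png

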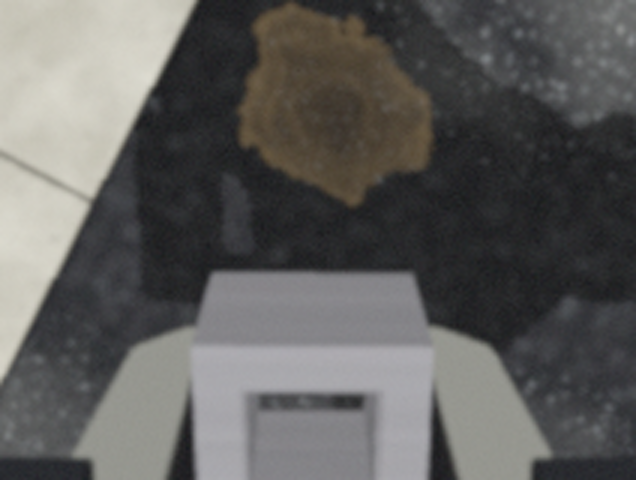

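The grip is square: the hub's near top edge is at crop row 345 (columns 193–432), its lower edge at row 272, and the bore edge at about row 393. I'll work out the hub offset in the tool frame, then insert with a force guard.

```bash
python3 - <<'E'
from h import *
c=np.load('c5.npy',allow_pickle=True)
t=current_tcp_pos();Rm=R.from_quat(current_orientation()).as_matrix()
f=lambda L:np.array(L)/3+[150,120]
tt=lambda P:(P-t)@Rm
A=tt(ray(c,f([(193,345),(432,345)]),t[2]+.0115));B=tt(ray(c,f([(214,272),(413,272)]),t[2]-.0225));C=tt(ray(c,f([(247,393),(378,393)]),t[2]+.0115))
print(A,B,C)
off=np.array([(A[:,0].mean()-.02+B[:,0].mean()-.02+C[:,0].mean()-.011)/3,(A[:,1].mean()+B[:,1].mean()+C[:,1].mean())/3]);print('hub in tool',off)
yaw=-.068+np.pi/2;Q=down(yaw);Rg=R.from_quat(Q).as_matrix()
g=np.array([.5605,-.2115])-(Rg@np.r_[off,0])[:2];print('tcp goal',g)
reach(np.r_[g,.17],Q)
line_to(np.r_[g,.119],.12); f0=current_force();print(f0,current_tcp_pos())  # underside 96.5 mm, shaft top 90
hit=line_to(np.r_[g,.0835],.03,threshold=10)
print(hit,current_tcp_pos(),current_force()-f0,current_opening(),current_time())
E
```

```text
[[ 0.01970019 -0.01992522 -0.01145698]
 [ 0.01969883  0.01924959 -0.01148036]] [[ 0.01953162 -0.01989342  0.02254278]
 [ 0.01952814  0.01973775  0.02251913]] [[ 0.01091943 -0.01126163 -0.01147603]
 [ 0.01091935  0.0105926  -0.01148907]]
hub in tool [-0.00028374 -0.00025005]
tcp goal [ 0.56023391 -0.21123124]
[ 0.27303547  0.6384028  -1.81664998] [ 0.56021451 -0.21163604  0.11906809]
False [ 0.56034106 -0.21125642  0.08369181] [-0.49390776 -0.33341388 -1.30709355] 0.039962121014024736 12.2417
```

```bash
python3 - <<'E'
from h import *
ctr=np.array([.5605,-.2115]);off=np.array([-.00028,-.00025])
def pose(psi,z):
    Q=down(psi+np.pi/2);return np.r_[ctr-(R.from_quat(Q).as_matrix()@np.r_[off,0])[:2],z],Q
p,Q=pose(-.068,.0815); print(line_to(p,.03,threshold=10),current_tcp_pos(),current_force())
z=current_tcp_pos()[2]; wait(.3); grab(35)
psi=-.068
while psi>-1.70:
    psi-=.1 if psi>-1.3 else .04
    P,Q=pose(psi,z); reach(P,Q); F=current_force();T=current_wrist_torque()
    y=R.from_quat(current_orientation()).as_matrix()[:,1]
    print(round(psi,3),round(np.arctan2(y[1],y[0])-np.pi/2,3),F.round(1),T.round(2),round(current_time(),1))
    if np.linalg.norm(F)>50 or (psi<-1.35 and abs(T[2])>.8): break
E
```

```text
False [ 0.56070209 -0.21131888  0.08225562] [-1.03363465 -0.49290605  5.31164161]
-0.168 -0.166 [ 0.2  0.1 -0.9] [-0.12 -0.18  0.01] 13.3
-0.268 -0.264 [ 0.3 -1.1 -0.1] [-0.19 -0.25 -0.04] 13.5
-0.368 -0.363 [ 0.3 -0.7 -0.8] [-0.13 -0.38 -0.  ] 13.8
-0.468 -0.463 [ 1.1 -1.2 -0.1] [-0.11 -0.43 -0.  ] 14.0
-0.568 -0.563 [ 2.2 -0.9 -1.4] [ 0.   -0.57  0.04] 14.3
-0.668 -0.663 [ 2.8  1.4 -0.9] [ 0.09 -0.64 -0.02] 14.5
-0.768 -0.763 [ 3.3  0.9 -0. ] [ 0.27 -0.77 -0.02] 14.8
-0.868 -0.863 [ 3.9  0.4 -0.7] [ 0.45 -0.92  0.04] 15.0
-0.968 -0.962 [ 4.7  2.  -1.3] [ 0.65 -1.07  0.07] 15.3
-1.068 -1.063 [ 4.4  2.9 -0.8] [ 0.73 -1.14  0.02] 15.5
-1.168 -1.163 [ 5.7  3.1 -1.2] [ 0.81 -1.2   0.03] 15.8
-1.268 -1.263 [ 5.6  3.1 -1.7] [ 0.84 -1.19  0.07] 16.0
-1.368 -1.363 [ 4.4  3.5 -0.8] [ 0.78 -1.26  0.1 ] 16.3
-1.408 -1.402 [ 5.4  4.1 -1.9] [ 0.87 -1.33 -0.02] 16.5
-1.448 -1.442 [ 4.6  3.1 -2.1] [ 0.92 -1.35  0.07] 16.8
-1.488 -1.482 [ 5.2  4.1 -1.6] [ 0.9  -1.3   0.03] 17.0
-1.528 -1.522 [ 5.9  2.7 -1.3] [ 0.86 -1.39  0.07] 17.3
-1.568 -1.562 [ 5.7  3.9 -0.7] [ 0.95 -1.43  0.03] 17.5
-1.608 -1.602 [ 5.8  3.3 -2.4] [ 0.81 -1.43  0.03] 17.8
-1.648 -1.642 [ 5.1  3.9 -2. ] [ 0.87 -1.42  0.03] 18.0
-1.688 -1.681 [ 5.6  3.8 -1.5] [ 0.86 -1.46  0.55] 18.3
-1.728 -1.719 [ 5.4  2.8 -1.9] [ 0.76 -1.47  1.11] 18.5
```

A clear rise in torque shows the stop has been reached. I'll release, lift away and look.

```bash
python3 - <<'E'
from h import *
ungrasp(); p=current_tcp_pos(); print(p,current_force(),current_opening())
line_to(np.r_[p[:2],.2],.12)
reach([.56,-.235,.28],down(np.pi/2)); a=save('wrist','w6.png');np.save('c6.npy',np.array(cam('wrist'),dtype=object))
cv2.imwrite('pics/w6c.png',cv2.resize(cv2.cvtColor(a[60:260,90:360],cv2.COLOR_RGB2BGR),None,fx=2.5,fy=2.5,interpolation=cv2.INTER_CUBIC)); print(current_time())
E
```

```text
[ 0.56078083 -0.21125431  0.08225817] [-0.68053285  0.00361167  0.38955422] 0.0929099487724853
22.0417
```

View pics/w6c.png

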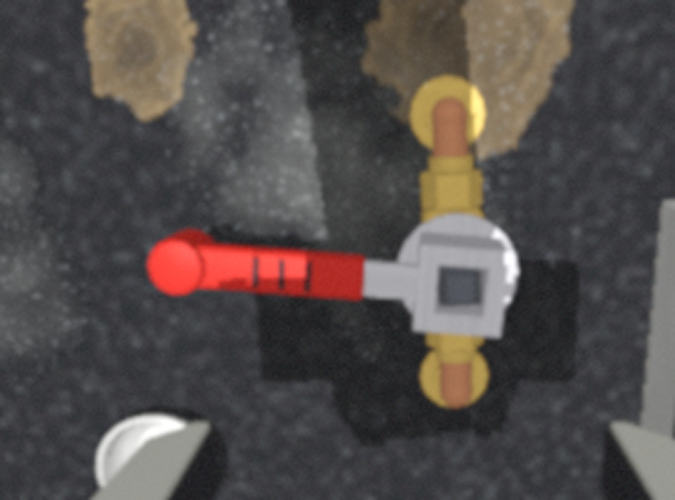

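The lever is seated on the plate with the shaft showing in the bore at (459,286). It lies across the pipe at the stop, with the knob at (176,266), and nothing else has moved.

```bash
python3 -c "
from h import *
print(close_job())"
```

```text
the job is handed in; nothing more can be done
None
```

The lever is back on the shaft, down on the plate and turned clockwise to the stop. The last camera view showed it seated with the gripper clear, and the job is handed in at about 22 of the 61 s, though the hand-in returned no verdict.

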